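Rebuild the dishwasher filter stack on its splined hub

ROBOT

A 7-joint arm with a two-finger parallel gripper is mounted at the origin on the work surface. World frame = base frame: x ahead of the robot, y to its left, z up, the work surface at z = 0. Lengths are in m, angles in rad, forces in N, time in s.
With the tool pointing down it reaches from about 0.35 to 0.775 m from the base axis. Payload 3.1 kg.
Tool frame: the origin (TCP) lies at the very end of the fingers, on their centre line; the grasp point (between the pads) lies 19 mm behind it; y points along the fingers, z is the direction in which the jaws open and shut, and the axes are right-handed (so a half turn about y gives the same grasp; the last joint's range is limited). The gripper opens to 85 mm and grips with 20 to 120 N. Pads are 22 mm wide; open, the fingers measure 114 mm over their backs; the gripper's body (76 mm by 85 mm) begins 54 mm behind the grasp point. The pads swing forward as they close: fully open they stand 13 mm farther back than shut.
Start: joints at [1.076, 0.311, 0.014, 1.512, -0.004, 1.319, -0.027], TCP at [0.241, -0.495, 0.194] pointing down, gripper open.
Joint ranges: [-2.7, 2.7], [-0.3, 1.91], [-1.27, 1.3], [0.12, 2.57], [-1.44, 4.58], [0.2, 2.03], [-3.05, 3.05]. Speed limits (rad/s): [2.79, 2.79, 3.14, 3.14, 3.14, 3.14, 3.14].

INTERFACE

Orientations are given as a unit quaternion [x, y, z, w].
In Python, from cell import manip gives the robot as it stands.
- The arm moves only by the tool send_rows, never from a script. Its argument "increments" is a list of rows, each a list of 7 numbers: the shift along the world's x, y, z as a fraction of full scale, then the turn, a rotation vector about the world's x, y, z as a fraction of full scale, then the closure, from 0 (fully open) to 1 (shut). In form: [[tx, ty, tz, ax, ay, az, claw], ...]. A call has 1 to 12 rows; each row shifts and turns the pose as measured when the row begins; what a row does not reach is not made up. Full scale, the value 1, is 0.4 m for a shift and 360 degrees for a turn. A row lasts 1/10 s, in which the tool goes at most 50 mm and 8.59 degrees, less where a joint would pass 70% of its speed; a pose out of reach is approached as far as the arm can. A call with a number of a shift or a turn outside -1 to 1 is refused whole. A call with a gripper value outside its range is refused whole. The fingers move at their own pace and stop on an object; the grip force is fixed at half the most. Time passes only in rows, so rows that do not move let the fingers close. It gives the time, the measured TCP pose, the force and the opening at its end, in the units of the state.
- manip.get_state(): the state, without advancing time (a new reading comes with each control period).
- manip.capture(name): name is "scene" or "top" or "wrist"; returns (picture, depth): 420x560x3 uint8, red, green, blue; 420x560 float32, m along the optical axis (not along the pixel's ray), 0 where there is no reading.
- manip.get_calibration(name): a dict with "fx", "fy", "cx", "cy" (pixels), "world_from_camera" (4x4, takes a point from camera to world coordinates); the wrist camera has in their place "tool_from_camera" (4x4, takes a point from camera to tool coordinates, whose origin is the TCP and whose axes are the tool frame's). Camera axes: x right, y down, z forward; pixel columns grow to the right and rows downward; lengths in m; the calibration is good to about 2 mm. The wrist camera is an equidistant fisheye: a pixel r from the principal point sees the ray r / f radians off the axis. A picture is of the moment at which its call begins: read the wrist's pose just before it. get_calibration takes no time and is no camera call.
- manip.finish_job(): hands the job in, once; it reports no verdict.
The state is a dict: "clock": time; "joint_pos": joint angles; "qvel": joint speeds; "joint_efforts": joint torques, N m; "position": TCP position; "tcp_rot": TCP orientation; "force": force on the tool from outside, world axes, zero at the start; "torque": the same for the moment, N m; "opening": finger opening in m.
Only numpy, scipy, OpenCV 4.12 (cv2) and the standard library are available. Lean on these libraries where they do the work, as an engineer would, in place of code of your own. Each camera call takes 0.05 s, during which the arm holds its last target. There are 200 camera calls.

TASK

Rebuild the dishwasher's filter stack: onto the splined hub of the filter pot, which already carries one strainer plate, put the separator plate with its tab pointing away from the outlet spout, then on top of it the strainer plate with its tab towards the spout (each tab as near to that line as the splines allow). Each plate must drop over the splines and lie fully home, flat on the one below; feel for the teeth by turning gently under light pressure, never force a plate (50 N at most), leave both released, and leave the other things on the counter where they are.

Things in the scene. Friction and masses are not known exactly. Their poses are not given: they have to be found in the camera images.
- pot: Filter pot, fixed: grey round base 124 mm across, 21 mm high, seat 72 mm across at 25 mm height; a 20 mm thick outlet spout sticks out sideways to 110 mm from the centre along the pot's +x. Origin: centre of its underside, z up. The hub stands in its centre. Plates lie home with the separator's underside 39 mm, then the strainer's 53 mm, above this origin.
- hub_top (a point): Top of the dark hub, 82 mm above the pot's origin (axes: the pot's). Four splines 12 mm wide, every 90 degrees, 38 mm over the tips, flat tops 72 mm up, on a 28.4 mm core that goes on as a plain pilot, tapering from 28.4 mm at 74 mm to 20 mm at 82 mm height. The hub turns only above 0.45 N m. A plate has about 0.8 mm radial play on it.
- first_plate (a point): Centre of the top, 39 mm up, of the strainer plate already on the hub, tab roughly to the spout (axes: the pot's). Hub and plate stand 8 to 38 degrees counterclockwise (from above; 0.14 to 0.66 rad) of where tabs lie along the spout; not measured, but that tab shows it. Beyond 3 degrees off the hub's angle a new plate rests on the spline tops; within, it drops.
- separator: Separator plate, plain metal, 0.15 kg: 12-sided ring 60 mm over flats, 14 mm thick, bore 41 mm, four inward teeth 11 mm wide every 90 degrees, tips on a 30 mm circle, at 45, 135... degrees from the tab. Flats face its +y and -y. Lies flat at the start. Origin: centre of its underside; z up; x along the tab. Tab short, wide: 26 mm wide, 6 mm thick, to 41 mm from the centre.
- separator_tab (a point): Point on the separator's tab, on its x axis 40 mm from the centre, 7 mm above the underside (mid thickness).
- strainer: Strainer plate, steel, dark slots on top, 0.16 kg: 12-sided ring 60 mm over flats, 14 mm thick, bore 41 mm, four inward teeth 11 mm wide every 90 degrees, tips on a 30 mm circle, at 45, 135... degrees from the tab. Flats face its +y and -y. Lies flat at the start. Origin: centre of its underside; z up; x along the tab. Tab long, narrow: 10 mm wide, 6 mm thick, to 49 mm from the centre.
- strainer_tab (a point): Point on the strainer's tab, on its x axis 48 mm from the centre, 7 mm above the underside (mid thickness).
- detergent: Bystander: closed yellow detergent bottle, 70 mm across, 190 mm high. Origin: centre of its underside.
- tub: Bystander: open white plastic tub, 90 mm across, 70 mm high. Origin: centre of its underside.
- brush: Bystander: a dish brush lying on the counter, its length along its x.
Things that resemble listed ones, but are neither listed nor needed, are in the scene too. What is meant by the pot is not purple or yellow, and is the larger of those in its own colour.

How it is judged:
On the way, in this order (a step that is already met when the one before it is completed fails the run):
1. the separator plate is home on the first plate, tab away from the spout, before the strainer plate is on (z of separator in the frame of pot between 0.036 and 0.0415 m and horizontal distance between separator and pot below 0.004 m and angle between separator's own z axis and vertical below 0.07 rad and x of separator_tab in the frame of pot below -0.0285 m and horizontal distance between strainer and pot above 0.02 m), for 0.2 s.
2. the strainer plate is home on the separator, tab towards the spout (z of separator in the frame of pot between 0.036 and 0.0415 m and horizontal distance between each of separator, strainer and pot below 0.004 m and angle between each of separator, strainer's own z axis and vertical below 0.07 rad and x of separator_tab in the frame of pot below -0.0285 m and z of strainer in the frame of pot between 0.05 and 0.0555 m and x of strainer_tab in the frame of pot above 0.0342 m), for 0.2 s.
At the end, for the whole second after the job is handed in: Both plates on the hub, released, still: underside of the separator 39 mm and of the strainer 53 mm above the pot's origin (within 2.5 mm), centred within 4 mm, flat within 4 degrees, separator tab within 45 degrees of straight away from the spout, strainer tab within 45 degrees of towards it (all of step 2 and linear speed of each of separator, strainer below 0.02 m/s); the robot touches nothing.
It fails at once if the separator plate is forced against the pot or hub with more than 50 N (contact force between separator and pot above 50 N).
It fails at once if the strainer plate is forced against the pot or hub with more than 50 N (contact force between strainer and pot above 50 N).
It fails at once if the detergent is pushed away by more than 3 cm (distance of detergent from where it was at the start of the episode above 0.03 m).
It fails at once if the tub is pushed away by more than 3 cm (distance of tub from where it was at the start of the episode above 0.03 m).
It fails at once if the brush is pushed away by more than 3 cm (distance of brush from where it was at the start of the episode above 0.03 m).
It also fails if it takes over 72 s, if anything falls off the work surface, if the arm or the gripper's body presses on something with over 40 N, if the wrist force passes 120 N, or if a joint passes its speed limit or range.

## Working session

There is one attempt and no reset: what is moved stays moved. The work goes in short steps, Python scripts to look and compute and a tool call to move; the robot and the scene stay as the last step left them, time stands still between calls to the robot, and variables do not carry over. Pictures are saved under pics/ and viewed, about 8 in all and at most 12, crops included, and the job is handed in when it is done.

Besides the shell and the picture viewer there is one more tool, called after "Call:" as a command line: name --pt "numbers of a row" for each row, then --argument value for the rest. send_rows: Moves the arm, as the interface text tells. Its arguments: {"type":"object","properties":{"increments":{"type":"array","items":{"type":"array","items":{"type":"number","minimum":-1,"maximum":1}}}},"required":["increments"]}

```bash
mkdir -p pics
python3 - <<'E'
from cell import manip
import cv2,numpy as np
s=manip.get_state();print({k:np.round(v,3) for k,v in s.items()})
for n in("scene","top"):
    p,d=manip.capture(n);cv2.imwrite(f"pics/{n}0.png",p[:,:,::-1]);np.save(f"pics/{n}0.npy",d)
    c=manip.get_calibration(n);print(n,c["fx"],c["cx"],c["cy"],np.round(c["world_from_camera"],3).tolist(),(d==0).sum())
c=manip.get_calibration("wrist");print(c)
E
```

```text
{'clock': np.float64(0.0), 'joint_pos': array([ 1.076,  0.312,  0.014,  1.513, -0.004,  1.319, -0.027]), 'qvel': array([ 0.001, -0.001,  0.001, -0.   ,  0.001, -0.   ,  0.   ]), 'joint_efforts': array([-0.0000e+00, -3.7991e+01,  1.4600e-01, -2.3059e+01,  1.2000e-02,
        1.4000e-02,  0.0000e+00]), 'position': array([ 0.24 , -0.494,  0.193]), 'tcp_rot': array([-0.159,  0.69 , -0.688,  0.159]), 'force': array([-0.151, -1.421,  0.571]), 'torque': array([-0.013, -0.03 ,  0.043]), 'opening': np.float64(0.085)}
scene 396.15998627769136 275.4931346145015 206.33430434496887 [[0.609, 0.538, -0.584, 1.086], [0.793, -0.402, 0.457, -0.445], [0.011, -0.741, -0.671, 0.7], [0.0, 0.0, 0.0, 1.0]] 944
top 418.7078221283707 283.0251847400477 213.37431149739916 [[0.028, -0.988, 0.154, 0.355], [-1.0, -0.026, 0.011, -0.041], [-0.007, -0.154, -0.988, 1.245], [0.0, 0.0, 0.0, 1.0]] 940
{'fx': 325.19226210127806, 'fy': 325.19226210127806, 'cx': 278.11169829078875, 'cy': 205.4678683601212, 'tool_from_camera': array([[-1.84249619e-04,  9.62906214e-01,  2.69836225e-01,
        -6.87197636e-02],
       [ 9.24893944e-06, -2.69836228e-01,  9.62906231e-01,
        -1.79134595e-01],
       [ 9.99999983e-01,  1.79910805e-04,  4.08113609e-05,
        -8.45918812e-04],
       [ 0.00000000e+00,  0.00000000e+00,  0.00000000e+00,
         1.00000000e+00]])}
```

View pics/top0.png

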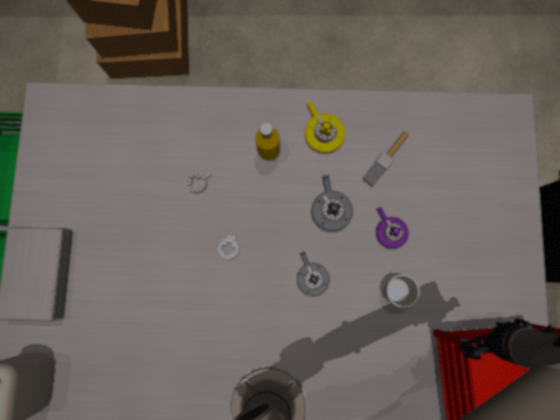

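View pics/scene0.png

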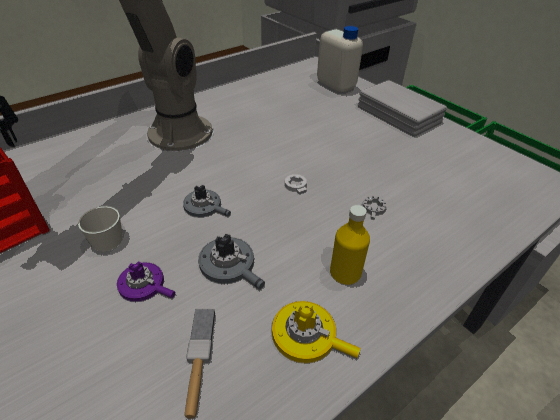

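The top view shows the large grey pot at (332,210) with its spout up to (325,180), the slotted plate at (198,182), the pale plate at (228,247), and the brush, tub and bottle. In the scene view the same two plates are at (375,205) and (296,183). Next I'll find rough positions.

```bash
cat > h.py <<'E'
import numpy as np,cv2
from cell import manip
from scipy.spatial.transform import Rotation as R
def st():
    s=manip.get_state();return np.array(s["position"]),R.from_quat(s["tcp_rot"]),s
def T_cam(n):
    c=manip.get_calibration(n)
    if n!="wrist":return c,np.array(c["world_from_camera"])
    p,r,_=st();T=np.eye(4);T[:3,:3]=r.as_matrix();T[:3,3]=p
    return c,T@np.array(c["tool_from_camera"])
def ray(n,uv,c):
    u=(np.atleast_2d(uv).astype(float)-[c["cx"],c["cy"]])/[c["fx"],c["fy"]]
    if n!="wrist":return np.c_[u,np.ones(len(u))]
    r=np.linalg.norm(u,axis=1,keepdims=True)+1e-12
    return np.c_[u/r*np.sin(r),np.cos(r)]
def onplane(n,uv,z,cT):
    c,T=cT;d=ray(n,uv,c)@T[:3,:3].T;o=T[:3,3]
    return o+d*((z-o[2])/d[:,2])[:,None]
def deproj(n,d,cT):
    # world points for all pixels
    c,T=cT;v,u=np.mgrid[:d.shape[0],:d.shape[1]]
    r=ray(n,np.c_[u.ravel(),v.ravel()],c);P=r/r[:,2:]*d.ravel()[:,None]
    return (P@T[:3,:3].T+T[:3,3]).reshape(*d.shape,3)
def snap(n,f):
    cT=T_cam(n);p,d=manip.capture(n);cv2.imwrite(f"pics/{f}.png",p[:,:,::-1]);np.savez(f"pics/{f}.npz",p=p,d=d,T=cT[1]);return p,d,cT
E
python3 - <<'E'
from h import *
cT=T_cam("top")
for n,uv,z in(("sep",(228,247),.014),("str",(198,182),.014),("hub",(333,208),.08),("spout",(325,180),.015),("bottle",(267,135),.15),("tub",(402,290),.05),("brush0",(370,182),.01),("brush1",(404,135),.01),("smallpot",(313,279),.02),("purple",(392,232),.02)):
    print(n,onplane("top",uv,z,cT).round(3)[0])
d=np.load("pics/top0.npy");W=deproj("top",d,cT)
print(W[247,215:242,2].round(3),W[300,200])
p,r,s=st();print(r.as_matrix().round(3))
E
```

```text
sep [0.443 0.132 0.014]
str [0.636 0.232 0.014]
hub [ 0.556 -0.168  0.08 ]
spout [ 0.652 -0.15   0.015]
bottle [0.741 0.022 0.15 ]
tub [ 0.333 -0.366  0.05 ]
brush0 [ 0.651 -0.286  0.01 ]
brush1 [ 0.801 -0.391  0.01 ]
smallpot [ 0.357 -0.119  0.02 ]
purple [ 0.5   -0.348  0.02 ]
[ 0.    -0.002  0.    -0.002  0.015  0.014  0.015  0.002  0.003 -0.003
  0.001  0.001  0.002 -0.001  0.002 -0.    -0.001 -0.002 -0.002  0.021
  0.002  0.014  0.014  0.015  0.004  0.004  0.003] [2.87219866e-01 2.08662468e-01 2.58004492e-04]
[[-0.899 -0.001  0.438]
 [-0.438  0.002 -0.899]
 [ 0.    -1.    -0.002]]
```

Call:
send_rows --pt "0.02 0.02 0.12 0 0 0 0" --pt "0.075 0.07 0.06 0 0 0 0" --pt "0.08 0.08 0.03 0 0 0 0" --pt "0.08 0.08 0.03 0 0 0 0" --pt "0.08 0.08 0.03 0 0 0 0" --pt "0.08 0.08 0.03 0 0 0 0" --pt "0.08 0.08 0.03 0 0 0 0" --pt "0.08 0.08 0.0 0 0 0 0" --pt "0.07 0.08 0.0 0 0 0 0" --pt "0 0 0 0 0 0 0"

```text
clock: 1.1
position: [0.4984, -0.2176, 0.3215]
tcp_rot: [-0.158, 0.697, -0.683, 0.153]
force: [0.1, 0.5, -0.7]
opening: 0.0855
```

Run:
```python
from h import *
p,d,cT=snap("wrist","w1")
print(st()[0].round(3))
```

```text
[ 0.496 -0.221  0.321]
```

View pics/w1.png

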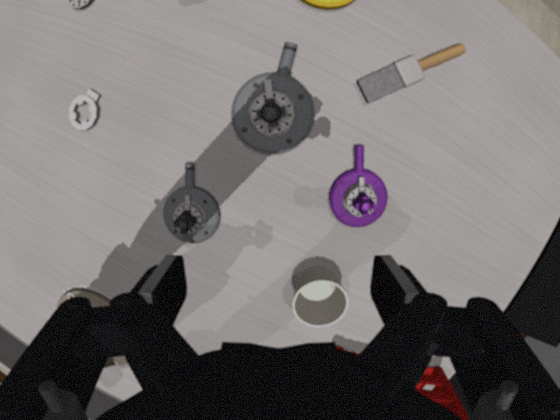

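The wrist view shows the pot hub at (271,113), the spout tip at (290,45) and the first plate's tab near (267,82). The separator is at the left, (84,112), with its tab at (93,95).

```bash
cat >> h.py <<'E'
def load(n,f):
    z=np.load(f"pics/{f}.npz");return z["p"],z["d"],(manip.get_calibration(n),z["T"])
def circ(xy):
    A=np.c_[2*xy,np.ones(len(xy))];s=np.linalg.lstsq(A,(xy**2).sum(1),rcond=None)[0]
    return s[:2],np.sqrt(s[2]+s[:2]@s[:2])
E
python3 - <<'E'
from h import *
p,d,cT=load("wrist","w1");W=deproj("wrist",d,cT)
h=np.array([.556,-.168])
g=p.astype(int);
m=(d>0)&(np.hypot(*(W[...,:2]-h).transpose(2,0,1))<.13)&(W[...,2]<.12)
print("table z",np.median(W[300,200:280,2]),"hist",np.histogram(W[m][:,2],bins=np.arange(-.01,.1,.005)))
mb=(m&(W[...,2]>.012)).astype(np.uint8)
n,l,s,c=cv2.connectedComponentsWithStats(mb);i=l[113,250];print(s[i])
b=(l==i).astype(np.uint8)
cnt=max(cv2.findContours(b,0,1)[0],key=len)[:,0]
P=onplane("wrist",cnt,.021,cT)[:,:2]
c0=h.copy()
for k in range(8):
    r=np.hypot(*(P-c0).T);q=P[abs(r-.062)<(.012 if k<3 else .004)];c0,R0=circ(q)
print("base",c0,R0,len(q))
pts=W[b>0]; r=np.hypot(*(pts[:,:2]-c0).T)
sp=pts[(r>.075)&(r<.115)&(pts[:,2]<.04)];m0=sp[:,:2].mean(0)-c0
print("spout ang",np.degrees(np.arctan2(m0[1],m0[0])),r[(pts[:,2]<.04)].max(),len(sp))
t=pts[(r>.034)&(r<.049)&(pts[:,2]>.029)&(pts[:,2]<.045)]
m1=t[:,:2].mean(0)-c0;print("tab ang",np.degrees(np.arctan2(m1[1],m1[0])),len(t),t.mean(0))
hub=pts[pts[:,2]>.068];print("hub",hub.mean(0),len(hub))
E
```

```text
table z -0.0011439403619326605 hist (array([    1, 14183,  1999,     0,    81,  2349,  1432,     7,    86,
         837,    12,     2,     2,     2,     1,    41,   347,   103,
          23,     0,     0]), array([-0.01 , -0.005,  0.   ,  0.005,  0.01 ,  0.015,  0.02 ,  0.025,
        0.03 ,  0.035,  0.04 ,  0.045,  0.05 ,  0.055,  0.06 ,  0.065,
        0.07 ,  0.075,  0.08 ,  0.085,  0.09 ,  0.095]))
[ 231   42   84  112 5318]
base [ 0.55863692 -0.17170339] 0.060347071016137795 228
spout ang 10.897885739405911 0.10997042286664588 307
tab ang 33.875523336259356 73 [ 0.59301591 -0.14862298  0.03380443]
hub [ 0.55827111 -0.17159259  0.07296811] 512
```

Call:
send_rows --pt "-0.01 0.09 -0.015 0 0 0 0" --pt "-0.01 0.1 -0.015 0 0 0 0" --pt "-0.01 0.1 -0.015 0 0 0 0" --pt "-0.01 0.1 -0.015 0 0 0 0" --pt "-0.01 0.1 -0.015 0 0 0 0" --pt "-0.01 0.1 -0.015 0 0 0 0" --pt "-0.01 0.1 -0.015 0 0 0 0" --pt "-0.01 0.1 -0.015 0 0 0 0" --pt "0 0.05 0 0 0 0 0" --pt "0 0 0 0 0 0 0" --pt "0 0 0 0 0 0 0"

```text
clock: 2.25
position: [0.4541, 0.1054, 0.2662]
tcp_rot: [-0.151, 0.695, -0.69, 0.135]
force: [-0.2, 0.6, 0.4]
opening: 0.0856
```

Run:
```python
from h import *
p,d,cT=snap("wrist","w2")
print(st()[0].round(3))
```

```text
[0.454 0.105 0.266]
```

View pics/w2.png

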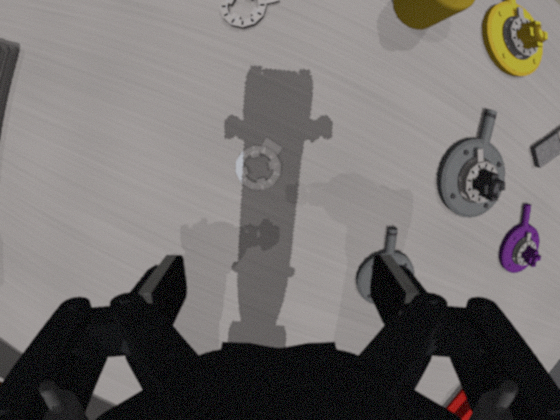

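The separator is at (258,167) with its tab at upper right, (271,147), and lies in the arm's shadow. The strainer is at (243,8) with its tab to the right, (276,0).

```bash
cat >> h.py <<'E'
def plate(f,guess,tabr,z0=0.0,zt=0.014,cam="wrist"):
    # centre from the 60 mm ring's outer contour, tab angle from points beyond the ring
    p,d,cT=load(cam,f);W=deproj(cam,d,cT)
    m=(d>0)&(np.hypot(*(W[...,:2]-guess).transpose(2,0,1))<.065)
    zt0=np.median(W[m][:,2]) if z0==0 else 0
    b=(m&(W[...,2]-zt0>z0+.005)&(W[...,2]-zt0<z0+.03)).astype(np.uint8)
    cnt=max(cv2.findContours(b,0,1)[0],key=len)[:,0]
    P=onplane(cam,cnt,zt,cT)[:,:2];c=P.mean(0)
    for k in range(10):
        r=np.hypot(*(P-c).T);q=P[abs(r-.0305)<(.01 if k<4 else .003)];c,R0=circ(q)
    pts=W[b>0];r=np.hypot(*(pts[:,:2]-c).T);t=pts[(r>.0345)&(r<tabr+.004)];mm=t[:,:2].mean(0)-c
    print(f,"table",zt0,"c",c.round(4),"R",R0.round(4),len(q),"tab",np.degrees(np.arctan2(mm[1],mm[0])).round(1),len(t),"rmax",r.max().round(3))
E
python3 - <<'E'
from h import *
plate("w2",[.443,.132],.041); plate("w2",[.636,.232],.049)
p,r,_=st();print(r.as_matrix().round(3))
E
```

```text
w2 table 0.38706002297580305 c [0. 0.] R 0.0 0 tab nan 0 rmax 0.494
w2 table -0.0008612910941815377 c [0.6326 0.2363] R 0.0301 82 tab -54.6 24 rmax 0.047
[[-0.918 -0.024  0.395]
 [-0.395  0.002 -0.919]
 [ 0.021 -1.    -0.011]]h.py:41: RuntimeWarning: Mean of empty slice.
  pts=W[b>0];r=np.hypot(*(pts[:,:2]-c).T);t=pts[(r>.0345)&(r<tabr+.004)];mm=t[:,:2].mean(0)-c
  ret = um.true_divide(
```

```bash
sed -i 's/    m=(d>0)&/    m=(d>0)\&(abs(W[...,2]-z0)<.05)\&/' h.py
cat >> h.py <<'E'
def plan(xyz,jaw_deg,n):
    # rows to reach: tool down, jaw axis (tool z) at jaw_deg mod 180; prints delta in row units /n
    p,r,s=st();M=r.as_matrix();cur=np.degrees(np.arctan2(M[1,2],M[0,2]))
    a=np.radians(cur+(jaw_deg-cur+90)%180-90)
    z=np.array([np.cos(a),np.sin(a),0]);y=np.array([0,0,-1.]);x=np.cross(y,z)
    rv=(R.from_matrix(np.c_[x,y,z])*r.inv()).as_rotvec()
    print("dpos mm",((np.array(xyz)-p)*1000).round(1),"drot deg",np.degrees(rv).round(2),"jawnow",cur.round(1),"F",np.round(s["force"],1),"pos",p.round(4),"open",round(float(s["opening"]),4),"t",s["clock"])
    print("row units/n",n,((np.array(xyz)-p)/.4/n).round(4),(rv/2/np.pi/n).round(4),"q7",np.round(s["joint_pos"][6],2))
E
python3 - <<'E'
from h import *
plate("w2",[.443,.132],.041); plate("w2",[.636,.232],.049)
E
```

```text
w2 table -0.0008232696664431938 c [0.4381 0.1317] R 0.0301 117 tab -10.2 99 rmax 0.042
w2 table -0.0008612910941815377 c [0.6326 0.2363] R 0.0301 82 tab -54.6 24 rmax 0.047
```

Call:
send_rows --pt "0 0 -0.01 0 0 0.0235 0" --pt "0 0 -0.02 0 0 0.0235 0" --pt "0 0 -0.03 0 0 0.0235 0" --pt "0 0 -0.03 0 0 0.0235 0" --pt "0 0 -0.03 0 0 0.0235 0" --pt "0 0 -0.03 0 0 0.0235 0" --pt "0 0 -0.03 0 0 0.0235 0" --pt "0 0 -0.03 0 0 0.0235 0" --pt "0 0 -0.03 0 0 0.0235 0" --pt "0 0 -0.03 0 0 0.0235 0" --pt "0 0 0 0 0 0.0235 0" --pt "0 0 0 0 0 0.0235 0"

```text
clock: 3.5
position: [0.461, 0.0679, 0.154]
tcp_rot: [0.636, -0.315, 0.331, -0.622]
force: [0.0, 0.1, -0.3]
opening: 0.0854
```

Run:
```python
from h import *
plan([.438,.132,.14],79.8,5)
p,d,cT=load("wrist","w2");W=deproj("wrist",d,cT)
# finger tip location in tool frame
T=np.array(cT[0]["tool_from_camera"]);v,u=np.mgrid[:420,:560]
r=ray("wrist",np.c_[u.ravel(),v.ravel()],cT[0]);P=(r/r[:,2:]*d.ravel()[:,None])@T[:3,:3].T+T[:3,3];P=P.reshape(420,560,3)
for sl in((slice(240,330),slice(130,195)),(slice(240,330),slice(365,430))):
    q=P[sl].reshape(-1,3);q=q[(d[sl].ravel()>0)&(q[:,1]<.06)];print(len(q),np.percentile(q,[0,1,50,99,100],axis=0).round(4).tolist())
```

```text
dpos mm [-23.   64.1 -14. ] drot deg [ 1.34  1.19 44.18] jawnow 35.6 F [ 0.   0.1 -0.3] pos [0.461  0.0679 0.154 ] open 0.0854 t 3.5
row units/n 5 [-0.0115  0.0321 -0.007 ] [0.0007 0.0007 0.0245] q7 0.28
3356 [[-0.0189, -0.1168, -0.0561], [-0.0184, -0.1149, -0.0551], [-0.0112, -0.0787, -0.0423], [0.0093, -0.0511, -0.028], [0.0106, -0.0483, -0.0255]]
3461 [[-0.0189, -0.1163, 0.0267], [-0.0184, -0.115, 0.0291], [-0.0114, -0.0795, 0.0434], [0.0092, -0.0514, 0.0562], [0.0106, -0.0491, 0.0572]]
```

Call:
send_rows --pt "-0.0115 0.033 -0.007 0.001 0.001 0.024 0" --pt "-0.0115 0.033 -0.007 0.001 0.001 0.024 0" --pt "-0.0115 0.033 -0.007 0.001 0.001 0.024 0" --pt "-0.0115 0.033 -0.007 0.001 0.001 0.024 0" --pt "-0.0115 0.033 -0.007 0.001 0.001 0.024 0" --pt "0 0 0 0 0 0 0"

```text
clock: 4.1
position: [0.4412, 0.116, 0.1388]
tcp_rot: [0.705, -0.076, 0.068, -0.701]
force: [0.2, -0.6, 0.1]
opening: 0.0853
```

Run:
```python
from h import *
plan([.438,.132,.10],79.8,3)
p,d,cT=snap("wrist","w3")
T=np.array(cT[0]["tool_from_camera"]);v,u=np.mgrid[:420,:560]
r=ray("wrist",np.c_[u.ravel(),v.ravel()],cT[0]);P=((r/r[:,2:]*d.ravel()[:,None])@T[:3,:3].T+T[:3,3]).reshape(420,560,3)
for c in(150,165,178):
  for k in range(236,330,8): print(c,k,d[k,c].round(4),P[k,c].round(4))
plate("w3",[.438,.132],.041)
```

```text
dpos mm [ -3.2  16.  -38.8] drot deg [ 0.27 -0.61  1.47] jawnow 78.3 F [ 0.2 -0.6  0.1] pos [0.4412 0.116  0.1388] open 0.0853 t 4.1
row units/n 3 [-0.0026  0.0133 -0.0323] [ 0.0003 -0.0006  0.0014] q7 0.9
150 236 0.3412 [ 0.0562  0.1403 -0.1414]
150 244 0.3433 [ 0.0656  0.1398 -0.1425]
150 252 0.3456 [ 0.0753  0.1394 -0.1438]
150 260 0.3496 [ 0.086   0.1407 -0.1459]
150 268 0.1317 [-0.0069 -0.0597 -0.0545]
150 276 0.1167 [-0.0109 -0.0741 -0.0484]
150 284 0.1102 [-0.0112 -0.0807 -0.0459]
150 292 0.105 [-0.0111 -0.0862 -0.0439]
150 300 0.1049 [-0.0083 -0.0871 -0.044 ]
150 308 0.0923 [-0.013  -0.0989 -0.0389]
150 316 0.0892 [-0.0123 -0.1023 -0.0378]
150 324 0.0784 [-0.0169 -0.1122 -0.0333]
165 236 0.3396 [ 0.0552  0.1389 -0.1226]
165 244 0.3437 [ 0.0653  0.1403 -0.1243]
165 252 0.346 [ 0.0749  0.14   -0.1254]
165 260 0.1292 [-0.0117 -0.0609 -0.0464]
165 268 0.1214 [-0.012  -0.0689 -0.0437]
165 276 0.1174 [-0.0109 -0.0734 -0.0424]
165 284 0.1148 [-0.0092 -0.0766 -0.0416]
165 292 0.1157 [-0.0056 -0.0766 -0.0421]
165 300 0.1145 [-0.0032 -0.0785 -0.0419]
165 308 0.1136 [-0.0006 -0.0802 -0.0418]
165 316 0.0823 [-0.017  -0.1081 -0.0302]
165 324 0.0788 [-0.017  -0.1117 -0.0291]
178 236 0.3406 [ 0.0552  0.1399 -0.1077]
178 244 0.3427 [ 0.0645  0.1395 -0.1086]
178 252 0.3456 [ 0.0742  0.1398 -0.1098]
178 260 0.1319 [-0.0107 -0.0584 -0.0414]
178 268 0.1324 [-0.0072 -0.0588 -0.0417]
178 276 0.1313 [-0.0043 -0.0608 -0.0415]
178 284 0.1311 [-0.001  -0.0619 -0.0416]
178 292 0.1317 [ 0.0027 -0.0624 -0.042 ]
178 300 0.1306 [ 0.0056 -0.0643 -0.0419]
178 308 0.1291 [ 0.0083 -0.0665 -0.0416]
178 316 0.3684 [ 0.1607  0.1392 -0.1211]
178 324 0.3722 [ 0.1734  0.1396 -0.1232]
w3 table -0.000871968127794609 c [0.4368 0.132 ] R 0.0299 162 tab -8.7 184 rmax 0.043
```

View pics/w3.png

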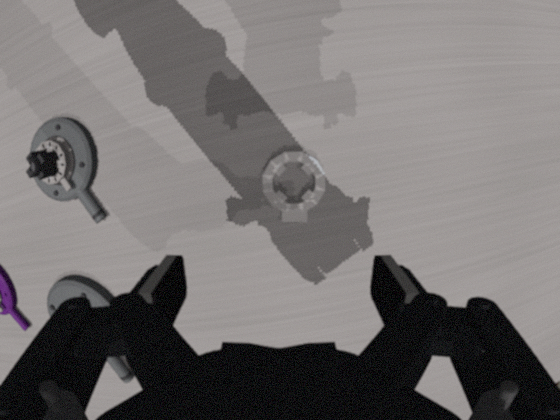

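The plate measures (0.437,0.132) with tab angle −9°, seen at (294,183) with its tab at (294,215). The fingertips read about 55 mm behind the stated TCP, so I'll check that with the scene camera.

Run:
```python
from h import *
pos,r,_=st()
p,d,cT=snap("scene","s1");W=deproj("scene",d,cT)
q=(W-pos)@r.as_matrix()
m=(d>0)&(np.linalg.norm(q[...,[0,2]],axis=2)<.075)&(W[...,2]>.02)&(W[...,2]<.35)
v,u=np.nonzero(m);print(pos,u.min(),u.max(),v.min(),v.max())
for side in(-1,1):
    Q=q[m];Q=Q[(Q[:,2]*side>.03)];print(side,np.histogram(Q[:,1],bins=np.arange(-.2,.06,.01)))
img=p[max(v.min()-30,0):v.max()+60,max(u.min()-60,0):u.max()+60,::-1]
cv2.imwrite("pics/s1c.png",cv2.resize(img,None,fx=2.5,fy=2.5));print(img.shape)
```

```text
[0.44185597 0.11439795 0.13886737] 266 325 61 133
-1 (array([ 40,  37,  38,  27,  80,  85,  64,  54, 102,  98,  37,  26,  33,
        33,  13,   0,   0,   0,   0,   0,   0,   0,   0,   0,   0]), array([-2.00000000e-01, -1.90000000e-01, -1.80000000e-01, -1.70000000e-01,
       -1.60000000e-01, -1.50000000e-01, -1.40000000e-01, -1.30000000e-01,
       -1.20000000e-01, -1.10000000e-01, -1.00000000e-01, -9.00000000e-02,
       -8.00000000e-02, -7.00000000e-02, -6.00000000e-02, -5.00000000e-02,
       -4.00000000e-02, -3.00000000e-02, -2.00000000e-02, -1.00000000e-02,
        1.66533454e-16,  1.00000000e-02,  2.00000000e-02,  3.00000000e-02,
        4.00000000e-02,  5.00000000e-02]))
1 (array([ 1,  1,  0,  0, 50, 63, 37, 43, 43, 65, 33, 39, 27, 28, 23,  0,  0,
        0,  0,  0,  0,  0,  0,  0,  0]), array([-2.00000000e-01, -1.90000000e-01, -1.80000000e-01, -1.70000000e-01,
       -1.60000000e-01, -1.50000000e-01, -1.40000000e-01, -1.30000000e-01,
       -1.20000000e-01, -1.10000000e-01, -1.00000000e-01, -9.00000000e-02,
       -8.00000000e-02, -7.00000000e-02, -6.00000000e-02, -5.00000000e-02,
       -4.00000000e-02, -3.00000000e-02, -2.00000000e-02, -1.00000000e-02,
        1.66533454e-16,  1.00000000e-02,  2.00000000e-02,  3.00000000e-02,
        4.00000000e-02,  5.00000000e-02]))
(162, 179, 3)
```

View pics/s1c.png

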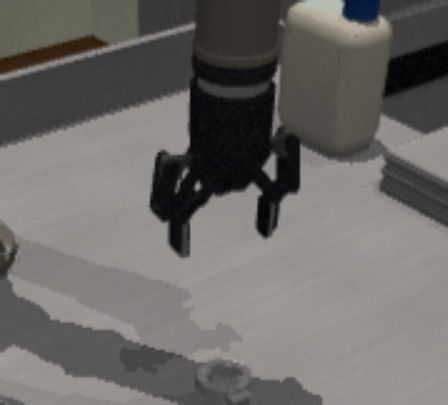

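Both cameras agree: the open fingertips are about 55 mm short of the reported TCP, so the true finger end is roughly 42 mm above it. I'll allow for this in every height.

Call:
send_rows --pt "-0.004 0.016 -0.05 0 -0.001 0.002 0" --pt "-0.004 0.014 -0.07 0 -0.001 0.002 0" --pt "-0.004 0.012 -0.07 0 0 0.002 0" --pt "0 0.004 -0.07 0 0 0 0" --pt "0 0 -0.05 0 0 0 0" --pt "0 0 0 0 0 0 0" --pt "0 0 0 0 0 0 0"

```text
clock: 4.9
position: [0.4452, 0.1197, 0.0134]
tcp_rot: [0.708, -0.068, 0.079, -0.699]
force: [-0.0, 0.1, 0.4]
opening: 0.0854
```

Run:
```python
from h import *
snap("wrist","w4");plate("w4",[.437,.132],.041)
plan([.437,.132,-.044],80.5,2)
```

```text
w4 table -0.0008562049202910232 c [0.4362 0.1323] R 0.0303 267 tab -9.9 447 rmax 0.044
dpos mm [ -8.2  12.6 -57.5] drot deg [0.8  0.8  2.47] jawnow 78.0 F [ 0.3 -0.1  0.3] pos [0.4452 0.1194 0.0135] open 0.0855 t 4.95
row units/n 2 [-0.0103  0.0157 -0.0719] [0.0011 0.0011 0.0034] q7 0.72
```

Call:
send_rows --pt "-0.013 0.018 0 0.001 0.001 0.004 0" --pt "-0.01 0.014 0 0.001 0.001 0.004 0" --pt "-0.004 0.004 0 0 0 0.001 0"

```text
clock: 5.25
position: [0.4369, 0.1347, 0.0166]
tcp_rot: [-0.705, 0.051, -0.056, 0.705]
force: [-0.0, -0.8, 0.5]
opening: 0.0855
```

Run:
```python
from h import *
plan([.4365,.132,-.044],80.5,2)
```

```text
dpos mm [ -0.4  -2.7 -60.6] drot deg [-0.02  0.39 -0.83] jawnow 81.3 F [-0.  -0.8  0.5] pos [0.4369 0.1347 0.0166] open 0.0855 t 5.25
row units/n 2 [-0.0005 -0.0034 -0.0757] [-0.      0.0005 -0.0012] q7 0.76
```

Call:
send_rows --pt "-0.003 0.002 -0.05 0 0 0 0" --pt "-0.003 0.003 -0.05 0 0 0 0" --pt "-0.003 0.003 -0.035 0 0 0 0" --pt "0 0 0 0 0 0 0"

```text
clock: 5.65
position: [0.4359, 0.1406, -0.0356]
tcp_rot: [-0.704, 0.047, -0.058, 0.707]
force: [-0.9, 0.1, 0.7]
opening: 0.0857
```

Run:
```python
from h import *
plan([.4365,.132,-.044],80.5,2)
```

```text
dpos mm [ 0.6 -8.6 -8.4] drot deg [-0.15  0.85 -1.01] jawnow 81.5 F [-0.9  0.1  0.7] pos [ 0.4359  0.1406 -0.0356] open 0.0857 t 5.65
row units/n 2 [ 0.0008 -0.0108 -0.0105] [-0.0002  0.0012 -0.0014] q7 0.68
```

Call:
send_rows --pt "0.001 -0.016 0 0 0.001 -0.002 0" --pt "0.001 -0.006 -0.012 0 0.001 -0.001 0" --pt "0 0 -0.006 0 0 0 0"

```text
clock: 5.95
position: [0.4389, 0.1319, -0.0409]
tcp_rot: [-0.703, 0.057, -0.061, 0.706]
force: [-0.7, 0.0, 0.2]
opening: 0.0853
```

Run:
```python
from h import *
plan([.4365,.132,-.044],80.5,2)
pos,r,_=st();p,d,cT=snap("scene","s2");W=deproj("scene",d,cT);q=(W-pos)@r.as_matrix()
m=(d>0)&(abs(q[...,0])<.02)&(abs(q[...,2])<.06)&(abs(q[...,2])>.035)&(W[...,2]>.004)&(W[...,2]<.1)
print(np.sort(W[m][:,2])[:20].round(4),(W[m][:,2]<.03).sum())
p,d,cT=snap("wrist","w5");W=deproj("wrist",d,cT)
for c in(165,178,184): print([(k,W[k,c,2].round(4)) for k in range(250,300,6)])
```

```text
dpos mm [-2.4  0.1 -3.1] drot deg [-0.2   0.32  0.13] jawnow 80.4 F [-0.7  0.   0.2] pos [ 0.4389  0.1319 -0.0409] open 0.0853 t 5.95
row units/n 2 [-0.003   0.0001 -0.0038] [-0.0003  0.0004  0.0002] q7 0.68
[0.0088 0.01   0.0106 0.011  0.0119 0.0124 0.0124 0.0135 0.0138 0.014
 0.0143 0.015  0.0156 0.0157 0.0158 0.0166 0.0168 0.0172 0.0175 0.0176] 76
[(250, np.float64(-0.0005)), (256, np.float64(0.014)), (262, np.float64(0.02)), (268, np.float64(0.0272)), (274, np.float64(0.0306)), (280, np.float64(0.0335)), (286, np.float64(0.0346)), (292, np.float64(0.0362)), (298, np.float64(0.0372))]
[(250, np.float64(-0.0015)), (256, np.float64(0.0142)), (262, np.float64(0.0166)), (268, np.float64(0.0167)), (274, np.float64(0.0193)), (280, np.float64(0.0202)), (286, np.float64(0.02)), (292, np.float64(0.0225)), (298, np.float64(0.0228))]
[(250, np.float64(-0.0015)), (256, np.float64(-0.0008)), (262, np.float64(-0.0005)), (268, np.float64(0.0104)), (274, np.float64(0.0104)), (280, np.float64(0.0108)), (286, np.float64(0.0124)), (292, np.float64(0.014)), (298, np.float64(0.015))]
```

Call:
send_rows --pt "-0.008 0 -0.009 0 0 0 0" --pt "-0.004 0 -0.005 0 0 0 0" --pt "0 0 0 0 0 0 0.2" --pt "0 0 0 0 0 0 0.4" --pt "0 0 0 0 0 0 1" --pt "0 0 0 0 0 0 1" --pt "0 0 0 0 0 0 1" --pt "0 0 0 0 0 0 1"

```text
clock: 6.85
position: [0.4366, 0.133, -0.0413]
tcp_rot: [-0.704, 0.054, -0.063, 0.705]
force: [0.5, -0.0, -1.3]
opening: 0.0586
```

Run:
```python
from h import *
plan([.4365,.132,-.044],80.5,2)
pos,r,_=st();p,d,cT=snap("wrist","w6");W=deproj("wrist",d,cT)
q=(W-pos)@r.as_matrix();m=(d>0)&(abs(q[...,2])>.0285)&(abs(q[...,2])<.045)&(abs(q[...,0])<.02)&(W[...,2]>.003)&(W[...,2]<.05)
print(np.sort(W[m][:,2])[:300:15].round(4),m.sum())
```

```text
dpos mm [-0.1 -1.  -2.7] drot deg [ 0.    0.72 -0.07] jawnow 80.6 F [ 0.5 -0.  -1.3] pos [ 0.4366  0.133  -0.0413] open 0.0586 t 6.85
row units/n 2 [-0.0001 -0.0013 -0.0034] [ 0.      0.001  -0.0001] q7 0.67
[0.0031 0.0042 0.0047 0.0052 0.0057 0.0063 0.0066 0.007  0.0074 0.0077
 0.008  0.0084 0.0088 0.0093 0.0097 0.0099 0.0102 0.0104 0.0106 0.0109] 4092
```

Call:
send_rows --pt "0 0 0.05 0 0 0 1" --pt "0 0 0.1 0 0 0 1" --pt "0 0 0.1 0 0 0 1" --pt "0 0 0.1 0 0 -0.02 1" --pt "0.02 -0.05 0.05 0 0 -0.0235 1" --pt "0.02 -0.05 0.03 0 0 -0.0235 1" --pt "0.02 -0.05 0.02 0 0 -0.0235 1" --pt "0.02 -0.05 0 0 0 -0.0235 1" --pt "0.02 -0.05 0 0 0 -0.0235 1" --pt "0.02 -0.05 0 0 0 -0.0235 1" --pt "0.02 -0.05 0 0 0 -0.0235 1" --pt "0.02 -0.05 0 0 0 -0.0235 1"

```text
clock: 8.1
position: [0.4915, -0.0309, 0.1384]
tcp_rot: [-0.518, 0.482, -0.478, 0.52]
force: [-0.3, 0.1, -1.2]
opening: 0.0582
```

Run:
```python
from h import *
plan([.5586,-.1717,.12],-56.1,8)
```

```text
dpos mm [  67.1 -140.8  -18.4] drot deg [-3.300e-01  6.000e-02 -6.059e+01] jawnow 4.5 F [-0.3  0.1 -1.2] pos [ 0.4915 -0.0309  0.1384] open 0.0582 t 8.1
row units/n 8 [ 0.021  -0.044  -0.0057] [-0.0001  0.     -0.021 ] q7 -0.01
```

Call:
send_rows --pt "0.008 -0.03 0 0 0 -0.0215 1" --pt "0.008 -0.03 0 0 0 -0.0215 1" --pt "0.008 -0.03 0 0 0 -0.0215 1" --pt "0.008 -0.03 0 0 0 -0.0215 1" --pt "0.008 -0.03 0 0 0 -0.0215 1" --pt "0.008 -0.03 0 0 0 -0.0215 1" --pt "0.008 -0.03 0 0 0 -0.0215 1" --pt "0.004 -0.015 0 0 0 -0.0215 1" --pt "0 0 0 0 0 0 1" --pt "0 0 0 0 0 0 1"

```text
clock: 9.1
position: [0.5091, -0.1284, 0.1276]
tcp_rot: [-0.184, 0.689, -0.678, 0.178]
force: [-0.5, -0.9, -1.3]
opening: 0.0587
```

```bash
cat >> h.py <<'E'
def pot(f,c0=np.array([.5585,-.1717]),zp=.039):
    p,d,cT=load("wrist",f);W=deproj("wrist",d,cT)
    rr=np.hypot(*(W[...,:2]-c0).transpose(2,0,1));m=(d>0)&(rr<.12)&(W[...,2]<.09)
    t0=np.median(W[(d>0)&(rr>.075)&(rr<.12)&(W[...,2]<.01)][:,2])
    b=(m&(W[...,2]-t0>.012)).astype(np.uint8)
    cnt=max(cv2.findContours(b,0,1)[0],key=len)[:,0];P=onplane("wrist",cnt,.021+t0,cT)[:,:2]
    for k in range(10):
        r=np.hypot(*(P-c0).T);q=P[abs(r-.062)<(.012 if k<4 else .003)];c0,R0=circ(q)
    pts=W[b>0]; h=pts[:,2]-t0; v=pts[:,:2]-c0; r=np.hypot(*v.T); ang=lambda m:np.degrees(np.arctan2(*m[::-1])).round(1)
    sp=v[(r>.072)&(r<.112)&(h<.04)];t=v[(r>.034)&(r<.0485)&(h>zp-.009)&(h<zp+.004)]
    hb=pts[(h>.068)]
    # spline phase from flat tops (72 mm) beyond the core
    s=v[(abs(h-.072)<.004)&(r>.0152)&(r<.02)];a=np.arctan2(s[:,1],s[:,0]);ph=np.degrees(np.angle(np.exp(4j*a).mean()))/4
    print(f,"t0",t0.round(4),"base",c0.round(4),R0.round(4),len(q),"spout",ang(sp.mean(0)),"tab",ang(t.mean(0)),len(t),"hub",hb.mean(0).round(4),len(hb),"phase",ph.round(1),len(s))
E
python3 - <<'E'
from h import *
plan([.5586,-.1717,.12],-56.1,8)
snap("wrist","w7");pot("w7");pot("w1")
E
```

```text
dpos mm [ 49.5 -43.3  -7.6] drot deg [-0.75 -0.8   4.23] jawnow -60.3 F [-0.5 -0.9 -1.3] pos [ 0.5091 -0.1284  0.1276] open 0.0587 t 9.1
row units/n 8 [ 0.0155 -0.0135 -0.0024] [-0.0003 -0.0003  0.0015] q7 -0.9
w7 t0 -0.0011 base [ 0.559  -0.1703] 0.0603 332 spout 11.2 tab 33.5 199 hub [ 0.5586 -0.1701  0.0728] 1494 phase 33.4 354
w1 t0 -0.001 base [ 0.5585 -0.1717] 0.0604 226 spout 10.9 tab 34.0 70 hub [ 0.5583 -0.1716  0.0729] 514 phase 34.4 123
```

View pics/w7.png

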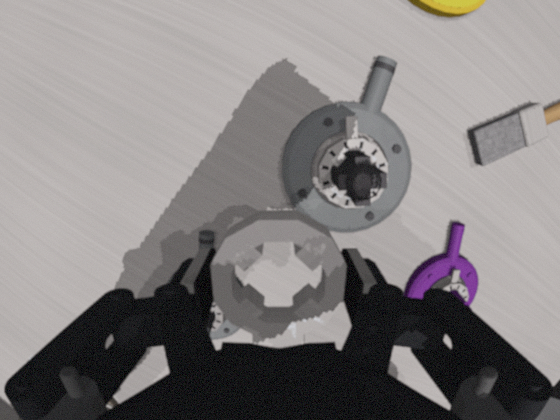

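The held plate is seen at (280,270) between the fingers with its tab under the palm, and the pot is clear at (345,165). The first plate's tab (33.5°) and the spline phase (33.4°) agree. Now I'll measure the plate in the hand with the same camera.

```bash
cat >> h.py <<'E'
def held(f):
    p,d,cT=load("wrist",f);c=cT[0];T=np.array(c["tool_from_camera"]);v,u=np.mgrid[:420,:560]
    r=ray("wrist",np.c_[u.ravel(),v.ravel()],c);P=((r/r[:,2:]*d.ravel()[:,None])@T[:3,:3].T+T[:3,3]).reshape(420,560,3)
    g=p.max(2)
    m=(d>0)&(abs(P[...,1]+.052)<.012)&(abs(P[...,2])<.0295)&(g>60)
    top=np.percentile(P[m][:,1],[10,30,50])
    mt=m&(abs(P[...,1]-top[1])<.004)
    hist=np.histogram(P[m][:,1],bins=np.arange(-.064,-.039,.002))
    # bore: 4 tooth gaps; outer front edge: x min
    q=P[mt];a=q[:,[0,2]]
    print("top y",top.round(4),"n",mt.sum(),"x",np.percentile(a[:,0],[.5,99.5]).round(4),"z",np.percentile(a[:,1],[.5,99.5]).round(4))
    # flat top plane tilt
    A=np.c_[q[:,[0,2]],np.ones(len(q))];s=np.linalg.lstsq(A,q[:,1],rcond=None)[0];print("tilt deg x,z",np.degrees(s[:2]).round(2),"y0",s[2].round(4))
    b=cv2.morphologyEx(mt.astype(np.uint8),cv2.MORPH_CLOSE,np.ones((3,3)))
    cnt=max(cv2.findContours(b,cv2.RETR_EXTERNAL,cv2.CHAIN_APPROX_NONE)[0],key=cv2.contourArea)[:,0]
    Q=P[cnt[:,1],cnt[:,0]][:,[0,2]];f=Q[(Q[:,0]<-.008)&(abs(Q[:,1])<.028)]
    print("outer front fit",*circ(f),len(f))
E
python3 - <<'E'
from h import *
held("w7")
E
```

```text
top y [-0.0557 -0.0552 -0.0548] n 8808 x [-0.0283  0.037 ] z [-0.029   0.0281]
tilt deg x,z [0.74 0.09] y0 -0.0548
outer front fit [-1.93686040e-02 -9.64884034e-05] 0.01912966364788049 153
```

Call:
send_rows --pt "0.03 -0.025 -0.02 -0.001 -0.001 0.005 1" --pt "0.03 -0.025 -0.03 0 0 0.004 1" --pt "0.03 -0.025 -0.03 0 0 0.003 1" --pt "0.03 -0.025 -0.03 0 0 0 1" --pt "0.01 -0.01 -0.03 0 0 0 1" --pt "0 0 0 0 0 0 1"

```text
clock: 9.75
position: [0.5619, -0.1677, 0.0689]
tcp_rot: [-0.216, 0.678, -0.669, 0.212]
force: [-1.6, 0.3, -2.4]
opening: 0.0585
```

Run:
```python
from h import *
plan([.5594,-.170,.05],-56.3,2)
```

```text
dpos mm [ -2.5  -2.3 -18.9] drot deg [-0.61 -0.51 -1.54] jawnow -54.8 F [-1.6  0.3 -2.4] pos [ 0.5619 -0.1677  0.0689] open 0.0585 t 9.75
row units/n 2 [-0.0032 -0.0029 -0.0236] [-0.0008 -0.0007 -0.0021] q7 -0.78
```

Call:
send_rows --pt "-0.008 -0.007 0 -0.001 -0.001 -0.004 1" --pt "-0.003 -0.003 -0.025 0 0 -0.002 1" --pt "0 0 -0.018 0 0 0 1" --pt "0 0 0 0 0 0 1"

```text
clock: 10.15
position: [0.5559, -0.1695, 0.0515]
tcp_rot: [-0.202, 0.68, -0.676, 0.201]
force: [-0.3, 1.2, -0.8]
opening: 0.0584
```

Run:
```python
from h import *
plan([.5594,-.170,.05],-56.3,2)
p,d,cT=snap("wrist","w8");held("w8")
# hub top seen through the bore
W=deproj("wrist",d,cT);m=(d>0)&(np.hypot(W[...,0]-.559,W[...,1]+.17)<.02)&(W[...,2]<.088)&(W[...,2]>.06)
print(m.sum(),W[m].mean(0))
```

```text
dpos mm [ 3.5 -0.5 -1.5] drot deg [-0.29 -0.13  0.6 ] jawnow -56.9 F [-0.3  1.2 -0.8] pos [ 0.5559 -0.1695  0.0515] open 0.0584 t 10.15
row units/n 2 [ 0.0043 -0.0007 -0.0019] [-0.0004 -0.0002  0.0008] q7 -0.81
top y [-0.0557 -0.0552 -0.0548] n 8805 x [-0.0283  0.0362] z [-0.0291  0.0282]
tilt deg x,z [0.71 0.09] y0 -0.0548
outer front fit [-1.96703494e-02 -9.17915497e-05] 0.01908334585578606 154
1020 [ 0.55315936 -0.17253498  0.0716083 ]
```

```bash
python3 -c "
import cv2;i=cv2.imread('pics/w8.png')[150:330,180:380];cv2.imwrite('pics/w8c.png',cv2.resize(i,None,fx=3,fy=3))"
```

```text
(no output)
```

View pics/w8c.png

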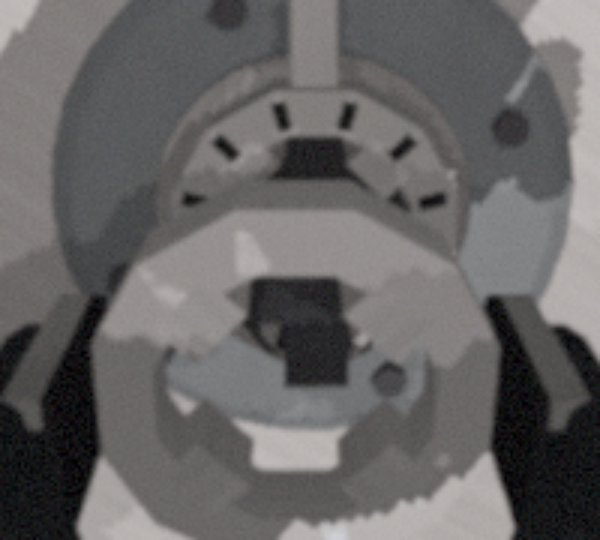

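The bore and hub line up in turn, with the hub at (315,350) in the crop and the ring axis at column 297. That is about 3 mm to the right, which matches the 3.5 mm pose error.

Call:
send_rows --pt "0.007 -0.001 0 0 0 0.0015 1" --pt "0 0 0 0 0 0 1" --pt "0 0 0 0 0 0 1"

```text
clock: 10.5
position: [0.5602, -0.1698, 0.053]
tcp_rot: [-0.205, 0.678, -0.675, 0.206]
force: [1.0, 0.6, -1.4]
opening: 0.0584
```

Run:
```python
from h import *
plan([.5594,-.170,.03],-56.3,2)
```

```text
dpos mm [ -0.8  -0.2 -23. ] drot deg [-0.26  0.02 -0.02] jawnow -56.3 F [ 1.   0.6 -1.4] pos [ 0.5602 -0.1698  0.053 ] open 0.0584 t 10.5
row units/n 2 [-0.001  -0.0003 -0.0288] [-0.0004  0.     -0.    ] q7 -0.81
```

Call:
send_rows --pt "-0.002 0 -0.012 0 0 0 1" --pt "0 0 -0.012 0 0 0 1" --pt "0 0 -0.012 0 0 0 1" --pt "0 0 0 0 0 0 1"

```text
clock: 10.9
position: [0.5596, -0.1699, 0.0376]
tcp_rot: [-0.204, 0.678, -0.675, 0.206]
force: [-0.4, -0.0, -1.4]
opening: 0.0586
```

Run:
```python
from h import *
plan([.5594,-.170,.03],-56.3,2)
```

```text
dpos mm [-0.2 -0.1 -7.6] drot deg [-0.25  0.05 -0.02] jawnow -56.3 F [-0.4 -0.  -1.4] pos [ 0.5596 -0.1699  0.0376] open 0.0586 t 10.9
row units/n 2 [-0.0002 -0.0002 -0.0095] [-0.0003  0.0001 -0.    ] q7 -0.81
```

Call:
send_rows --pt "0 0 -0.006 0 0 0 1" --pt "0 0 -0.006 0 0 0 1" --pt "0 0 -0.005 0 0 0 1"

```text
clock: 11.2
position: [0.5597, -0.1701, 0.0303]
tcp_rot: [-0.204, 0.678, -0.675, 0.206]
force: [-0.1, -0.2, -1.1]
opening: 0.0582
```

Call:
send_rows --pt "0 0 -0.005 0 0 0 1" --pt "0 0 -0.004 0 0 0 1"

```text
clock: 11.4
position: [0.56, -0.1704, 0.0265]
tcp_rot: [-0.204, 0.678, -0.676, 0.206]
force: [0.6, -0.7, -0.7]
opening: 0.0583
```

Already 4 mm below the spline tops with no force, so the teeth are engaged. Lowering on.

Call:
send_rows --pt "-0.001 0 -0.007 0 0 0 1" --pt "0 0 -0.007 0 0 0 1" --pt "0 0 -0.007 0 0 0 1" --pt "0 0 -0.007 0 0 0 1"

```text
clock: 11.8
position: [0.5599, -0.1705, 0.0147]
tcp_rot: [-0.204, 0.678, -0.676, 0.206]
force: [0.2, -0.3, -2.7]
opening: 0.0579
```

Call:
send_rows --pt "-0.001 0 -0.007 0 0 0 1" --pt "0 0 -0.007 0 0 0 1" --pt "0 0 -0.007 0 0 0 1"

```text
clock: 12.1
position: [0.5598, -0.1706, 0.0056]
tcp_rot: [-0.204, 0.678, -0.676, 0.206]
force: [-0.5, 0.0, -0.9]
opening: 0.0587
```

Run:
```python
from h import *
plan([.5594,-.170,-.0023],-56.3,2)
```

```text
dpos mm [-0.4  0.6 -7.9] drot deg [-0.19  0.18  0.  ] jawnow -56.3 F [-0.5  0.  -0.9] pos [ 0.5598 -0.1706  0.0056] open 0.0587 t 12.1
row units/n 2 [-0.0005  0.0008 -0.0099] [-0.0003  0.0003  0.    ] q7 -0.82
```

Call:
send_rows --pt "0 0 -0.007 0 0 0 1" --pt "0 0 -0.006 0 0 0 1"

```text
clock: 12.3
position: [0.5599, -0.1706, -0.0001]
tcp_rot: [-0.204, 0.678, -0.676, 0.206]
force: [0.5, -0.1, -1.9]
opening: 0.0585
```

Call:
send_rows --pt "0 0 -0.005 0 0 0 1" --pt "0 0 -0.003 0 0 0 1"

```text
clock: 12.5
position: [0.5599, -0.1706, -0.003]
tcp_rot: [-0.204, 0.678, -0.676, 0.206]
force: [-2.9, 1.7, 8.5]
opening: 0.0581
```

Contact at the expected height (8.5 N). Releasing and lifting off.

Call:
send_rows --pt "0 0 0 0 0 0 0.5" --pt "0 0 0 0 0 0 0" --pt "0 0 0 0 0 0 0" --pt "0 0 0 0 0 0 0" --pt "0 0 0.03 0 0 0 0" --pt "0 0 0.08 0 0 0 0" --pt "0 0 0.1 0 0 0 0" --pt "-0.02 0.02 0.1 0 0 0 0" --pt "-0.06 0.04 0.05 0 0 0 0" --pt "-0.06 0.04 0 0 0 0 0" --pt "0 0 0 0 0 0 0"

```text
clock: 13.6
position: [0.5028, -0.1288, 0.1518]
tcp_rot: [-0.202, 0.677, -0.677, 0.208]
force: [0.0, -0.5, 0.6]
opening: 0.0849
```

Run:
```python
from h import *
plan([.6326,.2363,.12],35.4,12)
snap("wrist","w9");pot("w9",zp=.053)
import cv2
i=cv2.imread('pics/w9.png');cv2.imwrite('pics/w9c.png',i[:300,150:480])
```

```text
dpos mm [129.8 365.1 -31.8] drot deg [  0.25   0.51 -88.3 ] jawnow -56.3 F [ 0.  -0.5  0.6] pos [ 0.5028 -0.1288  0.1518] open 0.0849 t 13.6
row units/n 12 [ 0.027   0.0761 -0.0066] [ 0.0001  0.0001 -0.0204] q7 -0.82
w9 t0 -0.0011 base [ 0.5585 -0.1703] 0.0605 335 spout 11.3 tab -146.5 242 hub [ 0.5586 -0.1704  0.0727] 1238 phase 33.2 303
```

View pics/w9c.png

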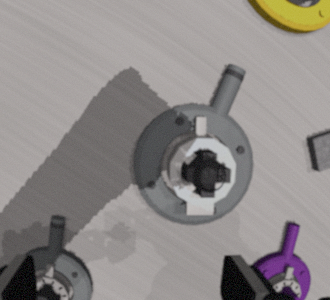

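The separator lies flat on the stack, its tab at −146.5° (hub 33.4°, so opposite). Now to the strainer.

Call:
send_rows --pt "0 0.05 0 0 0 0.0235 0" --pt "0.005 0.075 0 0 0 0.0235 0" --pt "0.01 0.08 0 0 0 0.0235 0" --pt "0.01 0.08 0 0 0 0.0235 0" --pt "0.015 0.08 0 0 0 0.0235 0" --pt "0.02 0.08 0 0 0 0.0235 0" --pt "0.03 0.08 0 0 0 0.0235 0" --pt "0.04 0.08 0 0 0 0.0235 0" --pt "0.05 0.08 0 0 0 0.0235 0" --pt "0.05 0.08 0 0 0 0.0235 0" --pt "0.02 0.03 0 0 0 0.0235 0" --pt "0 0 0 0 0 0 0"

```text
clock: 14.85
position: [0.617, 0.1901, 0.1547]
tcp_rot: [-0.627, 0.308, -0.308, 0.646]
force: [0.1, 0.6, -0.6]
opening: 0.0851
```

Run:
```python
from h import *
snap("wrist","w10");plate("w10",[.6326,.2363],.049)
plan([.6326,.2363,.02],35.4,5)
```

```text
w10 table -0.0008822241436696465 c [0.6335 0.2381] R 0.0299 168 tab -52.5 125 rmax 0.049
dpos mm [  16.1   47.2 -134.7] drot deg [-1.29  0.6  -2.79] jawnow 38.2 F [0.5 0.4 0.6] pos [0.6165 0.1891 0.1547] open 0.0857 t 14.9
row units/n 5 [ 0.0081  0.0236 -0.0674] [-0.0007  0.0003 -0.0015] q7 0.12
```

Call:
send_rows --pt "0.012 0.035 -0.03 -0.001 0.001 -0.001 0" --pt "0.012 0.035 -0.05 -0.001 0 -0.001 0" --pt "0.012 0.035 -0.07 -0.001 0 0 0" --pt "0.004 0.015 -0.07 0 0 0 0" --pt "0 0 -0.06 0 0 0 0" --pt "0 0 0 0 0 0 0"

```text
clock: 15.5
position: [0.6363, 0.2252, 0.0407]
tcp_rot: [0.63, -0.32, 0.327, -0.628]
force: [-0.3, -0.7, -0.6]
opening: 0.0855
```

Run:
```python
from h import *
snap("wrist","w11");plate("w11",[.6326,.2363],.049)
plan([.6335,.2381,-.03],37.5,2)
```

```text
w11 table -0.0008857347818639061 c [0.6336 0.2387] R 0.0302 254 tab -52.2 239 rmax 0.049
dpos mm [ -4.4  12.4 -72.9] drot deg [0.28 0.67 1.91] jawnow 35.6 F [ 0.2  1.  -0.4] pos [0.6379 0.2257 0.0429] open 0.0853 t 15.55
row units/n 2 [-0.0055  0.0155 -0.0911] [0.0004 0.0009 0.0027] q7 -0.02
```

Call:
send_rows --pt "-0.012 0.03 0 0 0.001 0.004 0" --pt "-0.003 0.008 -0.02 0 0.001 0.003 0" --pt "0 0.002 -0.05 0 0 0 0" --pt "0 0.002 -0.05 0 0 0 0" --pt "0 0.002 -0.04 0 0 0 0" --pt "0 0 0 0 0 0 0"

```text
clock: 16.15
position: [0.6377, 0.2465, -0.0135]
tcp_rot: [-0.633, 0.305, -0.314, 0.638]
force: [-0.5, 0.2, -0.1]
opening: 0.0852
```

Run:
```python
from h import *
plan([.6336,.2385,-.044],37.5,2)
```

```text
dpos mm [ -4.1  -8.  -30.5] drot deg [-0.08  0.78 -0.58] jawnow 38.1 F [-0.5  0.2 -0.1] pos [ 0.6377  0.2465 -0.0135] open 0.0852 t 16.15
row units/n 2 [-0.0051 -0.01   -0.0381] [-0.0001  0.0011 -0.0008] q7 -0.02
```

Call:
send_rows --pt "-0.009 -0.017 0 0 0.001 -0.001 0" --pt "-0.002 -0.004 -0.02 0 0.001 0 0" --pt "0 0 -0.025 0 0 0 0" --pt "0 0 -0.018 0 0 0 0" --pt "0 0 0 0 0 0 0"

```text
clock: 16.65
position: [0.6354, 0.2377, -0.0374]
tcp_rot: [-0.633, 0.311, -0.313, 0.636]
force: [0.1, -0.0, 0.1]
opening: 0.0854
```

Run:
```python
from h import *
plan([.6336,.2385,-.044],37.5,2)
```

```text
dpos mm [-1.8  0.8 -6.6] drot deg [-0.18  0.28 -0.13] jawnow 37.6 F [ 0.1 -0.   0.1] pos [ 0.6354  0.2377 -0.0374] open 0.0854 t 16.65
row units/n 2 [-0.0022  0.001  -0.0083] [-0.0002  0.0004 -0.0002] q7 -0.03
```

Call:
send_rows --pt "-0.006 0.003 -0.011 0 0 0 0" --pt "-0.002 0.001 -0.006 0 0 0 0" --pt "0 0 0 0 0 0 0.2" --pt "0 0 0 0 0 0 0.4" --pt "0 0 0 0 0 0 1" --pt "0 0 0 0 0 0 1" --pt "0 0 0 0 0 0 1" --pt "0 0 0 0 0 0 1"

```text
clock: 17.45
position: [0.6312, 0.2394, -0.0415]
tcp_rot: [-0.634, 0.311, -0.313, 0.636]
force: [-0.4, 0.2, -1.6]
opening: 0.0581
```

Run:
```python
from h import *
plan([.6336,.2385,-.044],37.5,2)
```

```text
dpos mm [ 2.4 -0.9 -2.5] drot deg [-0.07  0.24 -0.16] jawnow 37.7 F [-0.4  0.2 -1.6] pos [ 0.6312  0.2394 -0.0415] open 0.0581 t 17.45
row units/n 2 [ 0.003  -0.0011 -0.0032] [-0.0001  0.0003 -0.0002] q7 -0.03
```

Call:
send_rows --pt "0 0 0.05 0 0 0 1" --pt "0 0 0.1 0 0 0 1" --pt "0 0 0.1 0 0 0 1" --pt "-0.02 -0.04 0.1 0 0 0.02 1" --pt "-0.03 -0.08 0.06 0 0 0.0235 1" --pt "-0.03 -0.09 0.04 0 0 0.0235 1" --pt "-0.03 -0.09 0.02 0 0 0.0235 1" --pt "-0.02 -0.09 0 0 0 0.0235 1" --pt "-0.02 -0.09 0 0 0 0.0235 1" --pt "-0.02 -0.09 0 0 0 0.0235 1" --pt "-0.02 -0.09 0 0 0 0.0235 1" --pt "0 -0.09 0 0 0 0.0235 1"

```text
clock: 18.65
position: [0.544, -0.0628, 0.1465]
tcp_rot: [0.694, 0.148, -0.147, -0.689]
force: [1.3, 0.5, -2.0]
opening: 0.0584
```

Run:
```python
from h import *
plan([.5588,-.1703,.10],123.4,5)
```

```text
dpos mm [  14.8 -107.5  -46.5] drot deg [0.34 0.16 9.35] jawnow 114.0 F [ 1.3  0.5 -2. ] pos [ 0.544  -0.0628  0.1465] open 0.0584 t 18.65
row units/n 5 [ 0.0074 -0.0538 -0.0233] [0.0002 0.0001 0.0052] q7 1.73
```

Call:
send_rows --pt "0.008 -0.055 -0.015 0 0 0.007 1" --pt "0.008 -0.055 -0.03 0 0 0.006 1" --pt "0.008 -0.055 -0.04 0 0 0.005 1" --pt "0.008 -0.055 -0.04 0 0 0.004 1" --pt "0.004 -0.04 -0.04 0 0 0.003 1" --pt "0 0 0 0 0 0 1" --pt "0 0 0 0 0 0 1"

```text
clock: 19.35
position: [0.5557, -0.182, 0.0754]
tcp_rot: [0.682, 0.198, -0.2, -0.676]
force: [-0.8, -0.0, -1.0]
opening: 0.0585
```

Run:
```python
from h import *
plan([.5588,-.1703,.05],123.4,5)
snap("wrist","w12");held("w12")
for f in("w8","w12"):
    p,d,cT=load("wrist",f);T=np.array(cT[0]["tool_from_camera"]);v,u=np.mgrid[:420,:560]
    r=ray("wrist",np.c_[u.ravel(),v.ravel()],cT[0]);P=((r/r[:,2:]*d.ravel()[:,None])@T[:3,:3].T+T[:3,3]).reshape(420,560,3)
    m=(d>0)&(abs(P[...,1]+.0548)<.003)
    fr=[P[:,c][m[:,c]&(abs(P[:,c,2])<.006)] for c in range(560)]
    x=[q[:,0].min() for q in fr if len(q)>8];print(f,"front edge x",np.median(x).round(4),"inner gap edge",np.median([q[q[:,0]<-.01][:,0].max() for q in fr if len(q)>8]).round(4))
i=cv2.imread('pics/w12.png')[130:330,180:380];cv2.imwrite('pics/w12c.png',cv2.resize(i,None,fx=3,fy=3))
```

```text
dpos mm [  3.1  11.7 -25.4] drot deg [ 0.52 -0.    0.77] jawnow 122.6 F [-0.8 -0.  -1. ] pos [ 0.5557 -0.182   0.0754] open 0.0585 t 19.35
row units/n 5 [ 0.0016  0.0058 -0.0127] [ 0.0003 -0.      0.0004] q7 2.01
top y [-0.0555 -0.055  -0.0546] n 7957 x [-0.0264  0.0369] z [-0.0281  0.0291]
tilt deg x,z [0.27 0.11] y0 -0.0547
outer front fit [-0.02377064  0.00037156] 0.018723510596935247 155
w8 front edge x -0.0274 inner gap edge -0.0179
w12 front edge x -0.0264 inner gap edge -0.0169
```

View pics/w12c.png

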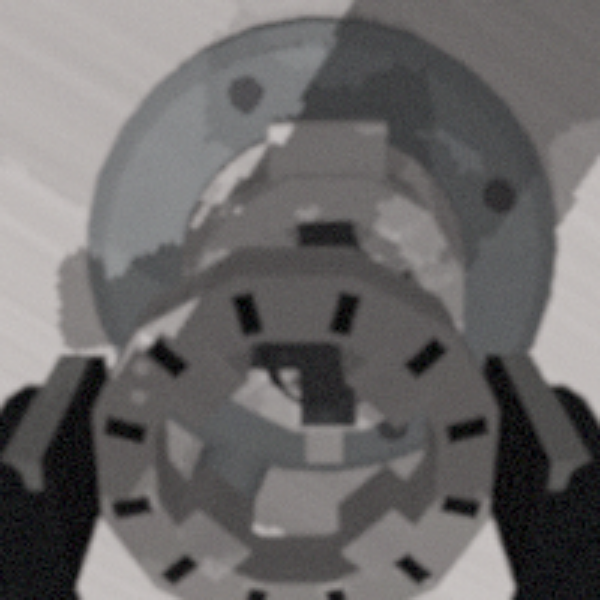

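The strainer is held square with its slots up. The pot and the separator tab, at (330,150), show behind it, about 27 crop pixels right of the ring axis. I'll fit the pot base in this view for a camera-consistent offset.

Run:
```python
from h import *
for f in("w12","w7","w9"):
    p,d,cT=load("wrist",f);c0=np.array([.5587,-.1703])
    # dark/grey base rim contour by depth, only pixels whose ring neighbours are table (not plate)
    W=deproj("wrist",d,cT);rr=np.hypot(*(W[...,:2]-c0).transpose(2,0,1))
    t0=-.001;b=((d>0)&(rr<.085)&(W[...,2]-t0>.012)&(W[...,2]<.04)).astype(np.uint8)
    g=((d>0)&(W[...,2]<.006)).astype(np.uint8)
    e=(b>0)&(cv2.dilate(g,np.ones((3,3)))>0)
    v,u=np.nonzero(e);P=onplane("wrist",np.c_[u,v],.020,cT)[:,:2]
    for k in range(10):
        r=np.hypot(*(P-c0).T);q=P[abs(r-.061)<(.01 if k<4 else .003)];c0,R0=circ(q)
    print(f,c0.round(4),R0.round(4),len(q))
    h=W[...,2]-t0
    t=(d>0)&(np.hypot(*(W[...,:2]-c0).transpose(2,0,1))<.02)&(abs(h-.073)<.012);print(" hub part",t.sum())
    s=(d>0)&(abs(h-.049)<.004)&(np.hypot(*(W[...,:2]-c0).transpose(2,0,1))<.043)&(np.hypot(*(W[...,:2]-c0).transpose(2,0,1))>.034)
    m=W[s][:,:2].mean(0)-c0 if s.sum() else [0,0];print(" sep tab",s.sum(),np.degrees(np.arctan2(m[1],m[0])).round(1))
```

```text
w12 [ 0.5572 -0.1724] 0.0601 469
 hub part 676
 sep tab 440 -148.0
w7 [ 0.5589 -0.1702] 0.0602 435
 hub part 1592
 sep tab 0 0.0
w9 [ 0.5585 -0.1703] 0.0603 442
 hub part 1319
 sep tab 240 -146.4
```

Call:
send_rows --pt "0 0.018 -0.02 0.001 0 0.002 1" --pt "0 0.005 -0.025 0 0 0.001 1" --pt "0 0 -0.012 0 0 0 1" --pt "0 0 0 0 0 0 1" --pt "0 0 0 0 0 0 1"

```text
clock: 19.9
position: [0.557, -0.1664, 0.0534]
tcp_rot: [0.677, 0.209, -0.207, -0.675]
force: [0.3, -0.1, -1.7]
opening: 0.0581
```

Run:
```python
from h import *
plan([.5552,-.1735,.05],123.6,5)
```

```text
dpos mm [-1.8 -7.1 -3.4] drot deg [ 0.13  0.19 -0.66] jawnow 124.3 F [ 0.3 -0.1 -1.7] pos [ 0.557  -0.1664  0.0534] open 0.0581 t 19.9
row units/n 5 [-0.0009 -0.0036 -0.0017] [ 0.0001  0.0001 -0.0004] q7 2.0
```

Call:
send_rows --pt "-0.003 -0.014 0 0 0 -0.002 1" --pt "0 0 0 0 0 0 1" --pt "0 0 0 0 0 0 1"

```text
clock: 20.2
position: [0.5563, -0.1727, 0.0541]
tcp_rot: [0.679, 0.205, -0.202, -0.676]
force: [-1.1, 0.1, -1.5]
opening: 0.0583
```

Run:
```python
from h import *
plan([.5552,-.1735,.05],123.6,5)
```

```text
dpos mm [-1.1 -0.8 -4.1] drot deg [0.17 0.26 0.13] jawnow 123.5 F [-1.1  0.1 -1.5] pos [ 0.5563 -0.1727  0.0541] open 0.0583 t 20.2
row units/n 5 [-0.0005 -0.0004 -0.0021] [0.0001 0.0001 0.0001] q7 2.0
```

Check through the bore, camera-consistent: hub pixels against the ring.

Run:
```python
from h import *
snap("wrist","w13")
p,d,cT=load("wrist","w13");W=deproj("wrist",d,cT);c0=np.array([.5572,-.1724])
rr=np.hypot(*(W[...,:2]-c0).transpose(2,0,1));h=W[...,2]+.001
t=(d>0)&(rr<.022)&(h>.076)&(h<.087);q=W[t];print("hub pilot",t.sum(),(q[:,:2].max(0)+q[:,:2].min(0))/2,q.mean(0).round(4))
i=cv2.imread('pics/w13.png')[130:330,180:380];cv2.imwrite('pics/w13c.png',cv2.resize(i,None,fx=3,fy=3))
```

```text
hub pilot 72 [ 0.55945933 -0.16843312] [ 0.5602 -0.1671  0.0785]
```

View pics/w13c.png

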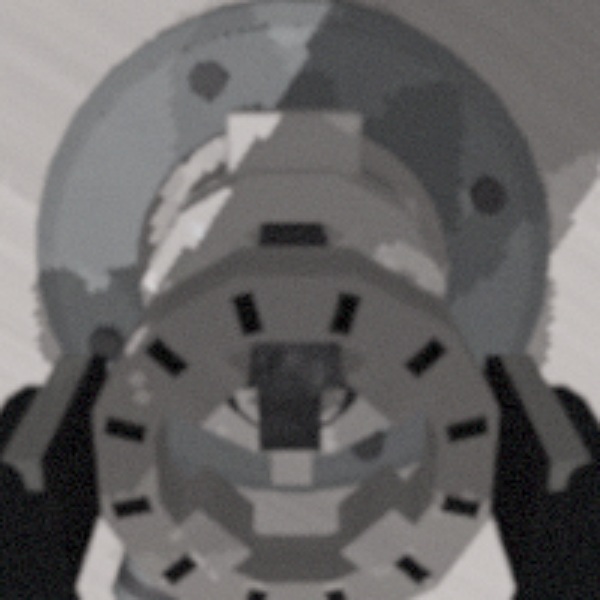

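The hub (column 292), separator tab (294) and ring axis (297) line up and the turn matches. Lowering with force checks.

Call:
send_rows --pt "-0.001 -0.001 -0.012 0 0 0 1" --pt "0 0 -0.012 0 0 0 1" --pt "0 0 -0.01 0 0 0 1"

```text
clock: 20.55
position: [0.5564, -0.1741, 0.0403]
tcp_rot: [0.679, 0.205, -0.202, -0.675]
force: [-0.6, -0.5, -1.1]
opening: 0.0585
```

Call:
send_rows --pt "0 0 -0.006 0 0 0 1" --pt "0 0 -0.005 0 0 0 1"

```text
clock: 20.75
position: [0.5558, -0.174, 0.0346]
tcp_rot: [0.679, 0.204, -0.202, -0.676]
force: [0.8, 0.7, -0.9]
opening: 0.0584
```

Call:
send_rows --pt "0 0 -0.005 0 0 0 1" --pt "0 0 -0.004 0 0 0 1"

```text
clock: 20.95
position: [0.5557, -0.1738, 0.0304]
tcp_rot: [0.679, 0.204, -0.202, -0.676]
force: [-0.4, -1.1, -2.2]
opening: 0.0586
```

Call:
send_rows --pt "0 0 -0.004 0 0 0 1" --pt "0 0 -0.004 0 0 0 1"

```text
clock: 21.15
position: [0.5558, -0.1737, 0.027]
tcp_rot: [0.679, 0.204, -0.202, -0.676]
force: [0.2, 1.3, -1.7]
opening: 0.0583
```

Call:
send_rows --pt "0 0 -0.007 0 0 0 1" --pt "0 0 -0.007 0 0 0 1" --pt "0 0 -0.007 0 0 0 1"

```text
clock: 21.45
position: [0.5562, -0.1738, 0.0183]
tcp_rot: [0.679, 0.205, -0.202, -0.676]
force: [-0.3, -0.9, -2.4]
opening: 0.0585
```

Call:
send_rows --pt "0 0 -0.006 0 0 0 1" --pt "0 0 -0.005 0 0 0 1"

```text
clock: 21.65
position: [0.556, -0.1738, 0.0133]
tcp_rot: [0.679, 0.205, -0.202, -0.676]
force: [-0.4, 1.1, -1.1]
opening: 0.058
```

Call:
send_rows --pt "0 0 -0.004 0 0 0 1" --pt "0 0 -0.003 0 0 0 1"

```text
clock: 21.85
position: [0.5559, -0.1738, 0.0111]
tcp_rot: [0.679, 0.204, -0.202, -0.676]
force: [-3.1, -0.6, 11.0]
opening: 0.058
```

Contact at 0.0111, where home is expected at 0.0115. Releasing and backing off for a check.

Call:
send_rows --pt "0 0 0 0 0 0 0.5" --pt "0 0 0 0 0 0 0" --pt "0 0 0 0 0 0 0" --pt "0 0 0 0 0 0 0" --pt "0 0 0.03 0 0 0 0" --pt "0 0 0.08 0 0 0 0" --pt "0 0 0.1 0 0 0 0" --pt "0.02 0.03 0.1 0 0 0 0" --pt "0.04 0.05 0.05 0 0 0 0" --pt "0.04 0.05 0 0 0 0 0" --pt "0 0 0 0 0 0 0"

```text
clock: 22.95
position: [0.5973, -0.1201, 0.1674]
tcp_rot: [0.679, 0.206, -0.199, -0.676]
force: [0.2, 0.6, -0.1]
opening: 0.0854
```

Run:
```python
from h import *
p,d,cT=snap("wrist","w14");pot("w14",c0=np.array([.5580,-.1715]),zp=.067)
W=deproj("wrist",d,cT);v=W[...,:2]-[.558,-.1715];r=np.hypot(v[...,0],v[...,1]);h=W[...,2]+.001
m=(d>0)&(r>.022)&(r<.029)&(h<.09)&(h>.03);q=W[m];A=np.c_[v[m],np.ones(m.sum())];s=np.linalg.lstsq(A,h[m],rcond=None)[0]
print("top plane h",s[2].round(4),"tilt deg",np.degrees(np.hypot(s[0],s[1])).round(2),np.percentile(h[m],[2,50,98]).round(4))
m=(d>0)&(r<.05)&(h>.060)&(h<.07);cc=max(cv2.findContours(m.astype(np.uint8),0,1)[0],key=len)[:,0];P=onplane("wrist",cc,.066,cT)[:,:2];c=np.array([.558,-.1715])
for k in range(8):
    rr=np.hypot(*(P-c).T);g=P[abs(rr-.0305)<.003];c,R0=circ(g)
print("strainer centre",c.round(4),R0.round(4))
for lo,hi in((.046,.052),(.059,.065)):
    m=(d>0)&(r>.034)&(r<.052)&(h>lo)&(h<hi);a=v[m].mean(0) if m.any() else [0,0];print("tab",lo,m.sum(),np.degrees(np.arctan2(a[1],a[0])).round(1))
s_=st()[2];print(s_["clock"],np.round(s_["force"],1),s_["opening"],s_["position"])
i=cv2.imread('pics/w14.png')[:320,100:500];cv2.imwrite('pics/w14c.png',cv2.resize(i,None,fx=1.8,fy=1.8))
```

```text
w14 t0 -0.0011 base [ 0.5582 -0.1713] 0.0604 329 spout 10.9 tab 34.2 181 hub [ 0.5582 -0.1712  0.0721] 1402 phase 33.6 299
top plane h 0.0669 tilt deg 0.21 [0.0654 0.067  0.0684]
strainer centre [ 0.5587 -0.1708] 0.03
tab 0.046 244 -147.6
tab 0.059 199 34.2
23.0 [ 0.5 -1.3  0.6] 0.08527549635152222 [ 0.59677482 -0.12241852  0.1674945 ]
```

View pics/w14c.png

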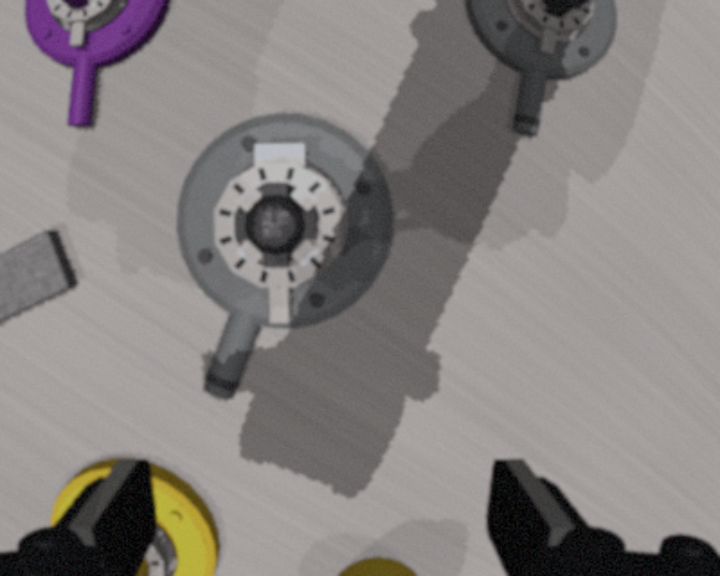

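Both plates are home: top face at 66.9 mm (nominal 67), tilt 0.2°, tabs at 34° and −148°, and the spout at 11°. Nothing touches the robot.

```bash
python3 -c "
from cell import manip;print(manip.finish_job())"
```

```text
the job is handed in; nothing more can be done
None
```

Both plates are on the hub and released, and I handed the job in at about 23 s of the 72 s allowed. I put the separator on first with its tab away from the spout, then the strainer with its tab towards it. Each dropped over the splines without searching for the teeth. The wrist force read about 8.5 N and 11 N as they touched down, with 1–2 N before that.

**Final wrist view:**

| Check | Measured | Target |
|---|---|---|
| Strainer top above the pot's origin | 66.9 mm | 67 mm |
| Strainer tilt | 0.2° | below 4° |
| Strainer centre from pot centre | about 0.7 mm | below 4 mm |
| Strainer tab from the spout direction | about 23° | within 45° |
| Separator tab from straight away from the spout | about 21° | within 45° |

The gripper was open and clear of everything. I saw the separator lying flat after placing it, but did not measure its own height or tilt. I did not re-measure the bottle, tub or brush at the end, but the arm kept clear of them throughout.

**Disagreements:**
- **Tool position:** the reported tool point lay about 42 mm beyond the real fingertips, as both the wrist and scene cameras showed. I allowed for this in all heights.
- **Wrist camera:** the pot centre differed by about 2.5 mm between opposite tool orientations, so I averaged the two.

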